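Rock the jammed sample bottle loose

TASK

The tall bottle in the grey holder block is stuck fast between the two stiff pads at its neck. Take it by the cap, rock it from side to side, towards one pad and then the other, until it is free, then lift it out and stand it upright in the empty steel tray. Leave the short bottle where it is in the block.

Things in the scene. Friction and masses are not known exactly. Their poses are not given: they have to be found in the camera images.
- bottle_mid (a point): Tall white bottle with blue cap (0.12 kg), upright in the block's middle well; this point is on its axis half-way up, z towards the cap, yaw means nothing (round). Heights from its underside: foot 30 mm dia. widening to 36 at 10 mm; body 36 dia. to a square shoulder at 40; neck 22 dia. to 64; cap 32 dia. from 64 to 98 (top). Grip the cap: its middle is 32 mm above this point.
- well (a point): Middle of the top face of the fixed grey block, over the middle well; block 230 mm (x) by 110 (y) by 48 high. Well 39 (x) by 56 (y) mm, 42 deep, narrow at the bottom: the foot stays put and the bottle can only lean along y, turning about its foot 42 mm below this point. The pads hold its neck and overhang its shoulder: a straight pull stops after 6 mm. Rails and pads stand 12 mm above this point.
- pad_a (a joint): Grey sliding pad on the well's +y side, 4 to 12 mm above the block's top, its face 11.5 mm from the well's axis at 0. Value: metres slid outwards (+y), 0 to 0.010; takes 8 N and stays where pushed. Leaning the bottle to +y makes its neck push it back: 8 degrees just frees that side, 10 to 11 does it well, the stop is at about 11.5. Both pads must be back about 6.5 mm for the shoulder to pass.
- pad_b (a joint): The same pad on the well's -y side. Value: metres slid outwards (towards -y), 0 to 0.010. It is pushed back by leaning the bottle to -y.
- short_mid (a point): Short white bottle with a blue cap, a bystander, loose in a round well of the block 78 mm from the tall one on the well frame's -x side. 24 mm in diameter, 64 mm tall, its top 22 mm above the block's top face; this point is half-way up on its axis.
- tray_in (a point): Middle of the inner floor of the empty shallow steel tray, fixed to the bench, 170 mm square outside, 162 inside, floor 4 mm above the bench, rim 14 mm above this point. x and y run along its sides, z is up.
There are look-alikes about, which are no part of the job. There is more than one size of the part that bears tray_in; the job needs the middle-sized.

How it is judged (in metres and radians):
On the way, in this order (a step that is already met when the one before it is completed fails the run):
1. the tall bottle, still in its well, has been rocked both ways: both pads are pushed back at least 3 mm (value of joint each of pad_a, pad_b above 0.003 m and z of bottle_mid in the frame of well below 0.03 m), for 0.05 s.
2. it is lifted clear of the block (z of bottle_mid in the frame of well above 0.05 m), for 0.1 s.
At the end, for the whole second after the job is handed in: The tall bottle stands upright (within about 8 degrees) on the floor of the tray, its axis inside the rim (within 70 mm of the middle along each side), released; the short bottle still stands in its own well of the block (x of bottle_mid in the frame of tray_in between -0.07 and 0.07 m and y of bottle_mid in the frame of tray_in between -0.07 and 0.07 m and z of bottle_mid in the frame of tray_in between 0.04 and 0.058 m and angle between bottle_mid's own z axis and vertical below 0.15 rad and distance between short_mid and well below 0.105 m and z of short_mid in the frame of well below 0.006 m and angle between short_mid's own z axis and vertical below 0.25 rad); the robot touches nothing.
It fails at once if the short bottle is pulled out of its well (z of short_mid in the frame of well above 0.02 m).
It also fails if it takes over 45 s, if anything falls off the work surface, if the arm or the gripper's body presses on something with over 40 N, if the wrist force passes 120 N, or if a joint passes its speed limit or range.

ROBOT

A 7-joint arm with a two-finger parallel gripper is mounted at the origin on the work surface. World frame = base frame: x ahead of the robot, y to its left, z up, the work surface at z = 0. Lengths are in m, angles in degrees, forces in N, time in s.
With the tool pointing down it reaches from about 0.425 to 0.875 m from the base axis. Payload 4.7 kg.
Tool frame: the origin (TCP) lies midway between the tips of the shut fingers; the grasp point (between the pads) lies 19 mm behind it; z points along the fingers, y is the line along which they close (so a half turn about z gives the same grasp; the last joint's range is limited). The gripper opens to 87 mm and grips with 3 to 60 N. Pads are 19 mm wide; open, the fingers measure 117 mm over their backs; the gripper's body (75 mm by 190 mm) begins 51 mm behind the grasp point.
Start: joints at [76.61, 18.392, -4.016, 83.108, 1.295, 78.541, -3.26], TCP at [0.159, -0.63, 0.223] pointing down, gripper open.
Joint ranges: [-163.93, 163.93], [-17.29, 119.83], [-79.2, 71.16], [3.27, 140.29], [-89.18, 269.18], [5.43, 117.66], [-154.24, 154.24]. Speed limits (degrees/s): [147.25, 147.25, 180, 180, 180, 180, 180].

INTERFACE

Orientations are given as a 3x3 rotation matrix whose columns are the frame's x, y, z axes.
In Python, from station import sensors, capture, close_job, spot_in, regions_of, place_of gives the robot as it stands. The module is installed in compiled form; this text tells all that it offers.
- The arm moves only by the tool step_arm, never from a script. Its argument "targets" is a list of rows, each a list of 7 numbers: the closure in counts, from 0 (fully open) to 255 (shut), then the shift along the tool's x, y, z in mm, then the turn, a rotation vector about the tool's x, y, z in rad. In form: [[fingers, x, y, z, ax, ay, az], ...]. A call has 1 to 5 rows; each row shifts and turns the commanded pose from where the row before left it, along the tool's axes as they then stand; what a row does not reach is not made up. A row lasts 1/8 s, in which the tool goes at most 62.5 mm and 10.7 degrees, less where a joint would pass 70% of its speed; a pose out of reach is approached as far as the arm can. A call is refused whole if a number of a shift passes 62.5 or a number of a turn 0.188, either way. A call with a gripper value outside its range is refused whole. The fingers move at their own pace and stop on an object; "grip_force" is the grip in N (left out, the last holds). Time passes only in rows, so rows that do not move let the fingers close. It gives the time, the measured TCP pose, the force, the opening and the grip force at its end, in the units of the state.
- sensors.get_state(): the state, without advancing time (a new reading comes with each control period).
- capture(name): name is "scene" or "top"; returns a dict with "pixels" (400x640x3 uint8, red, green, blue), "z_map" (400x640 float32, m along the optical axis (not along the pixel's ray), 0 where there is no reading), "fovy" (degrees; the focal length in pixels is half the picture's height over the tangent of half this angle, whatever the lens; pixels are square), "cx", "cy" (the principal point, pixels), "dist" ([k1, k2, p1, p2, k3] as OpenCV has them; the pictures are not rectified), "world_from_camera" (4x4, takes a point from camera to world coordinates). Camera axes: x right, y down, z forward; pixel columns grow to the right and rows downward; lengths in m; the calibration is good to about 2 mm. A picture is of the moment at which its call begins.
- close_job(): hands the job in; it is judged then, once.
Trained networks look in the newest picture that a camera, given by its name, has taken for a name from the list of things; names that differ only in an ending like _2 or _b are one class to them, and where a whole thing is asked for, a point or a joint stands for the part that bears it (a point fixed in the world has none). Each returns a list of dicts, best first, with "confidence" (0 to 1); they miss things now and then, are a little off and sometimes report something else, mostly with a low value. They report only what shows in the picture. A call takes as long as a camera call. They do not tell look-alikes from the thing itself.
- spot_in(thing, camera): "position" ([x, y, z] in m, in world coordinates, good to about 4 mm: the middle of the surface that is visible of it).
- regions_of(thing, camera): "region" (400x640 bool, what is visible of it).
- place_of(thing, camera): "position" ([x, y, z] in m, in world coordinates, good to about 4 mm: a listed point, or the origin of a listed thing).
The state is a dict: "clock": time; "qpos": joint angles; "joint_vel": joint speeds; "joint_efforts": joint torques, N m; "tool_pos": TCP position; "ee_rot": TCP orientation; "wrist_force": force on the tool from outside, world axes, zero at the start; "torque": the same for the moment, N m; "width": opening from 0.0 (shut) to 1.0 (fully open); "grasp_force": force on a finger pad.
Only numpy, scipy, OpenCV 4.12 (cv2) and the standard library are available. Lean on these libraries where they do the work, as an engineer would, in place of code of your own. Each camera call takes 0.05 s, during which the arm holds its last target. There are 200 camera calls.

## Working session

There is one attempt and no reset: what is moved stays moved. The work goes in short steps, Python scripts to look and compute and a tool call to move; the robot and the scene stay as the last step left them, time stands still between calls to the robot, and variables do not carry over. Pictures are saved under pics/ and viewed, at most 10 in all, crops included, and the job is handed in when it is done.

Besides the shell and the picture viewer there is one more tool, called after "Call:" in YAML: its name, and indented under it one key for each argument. step_arm: Moves the arm, as the interface text tells. Its arguments: {"type":"object","properties":{"targets":{"type":"array"},"grip_force":{"type":"number"}},"required":["targets"]}

```bash
mkdir -p pics; cat > h.py <<'E'
import numpy as np, cv2
from station import *
def P(c,uv):
    # pixels -> world points using depth
    uv=np.asarray(uv,float).reshape(-1,2); f=c["pixels"].shape[0]/2/np.tan(np.radians(c["fovy"])/2)
    K=np.array([[f,0,c["cx"]],[0,f,c["cy"]],[0,0,1]])
    n=cv2.undistortPoints(uv.reshape(-1,1,2),K,np.array(c["dist"],float)).reshape(-1,2)
    z=c["z_map"][uv[:,1].astype(int),uv[:,0].astype(int)]
    p=np.c_[n*z[:,None],z]; T=np.array(c["world_from_camera"])
    return p@T[:3,:3].T+T[:3,3], z
def cloud(c,mask):
    v,u=np.nonzero(mask&(c["z_map"]>0)); return P(c,np.c_[u,v])[0]
E
python3 - <<'E'
from h import *
for n in("scene","top"):
    c=capture(n); cv2.imwrite(f"pics/{n}0.png",c["pixels"][:,:,::-1])
    for t in("bottle_mid","well","pad_a","pad_b","short_mid","tray_in"):
        print(n,t,[(np.round(r["position"],3).tolist(),round(r["confidence"],2)) for r in place_of(t,n)])
print(sensors.get_state())
E
```

```text
scene bottle_mid [([0.557, 0.18, 0.053], 0.84)]
scene well [([0.551, 0.179, 0.048], 0.67)]Traceback (most recent call last):
  File "<stdin>", line 5, in <module>
ValueError: it knows: bottle_mid, short_mid, tray_in, well
```

View pics/scene0.png

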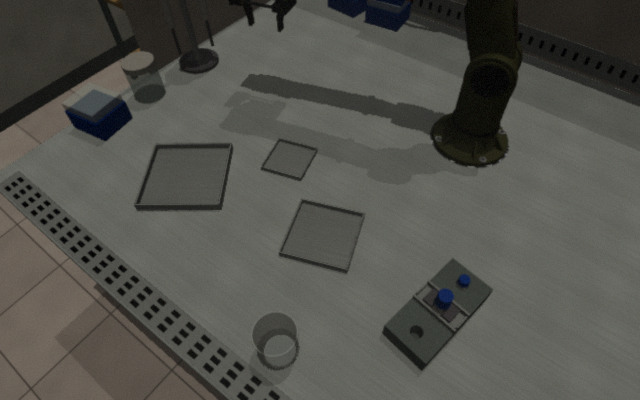

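The scene view shows three trays: large at (186,176), small at (289,159) and middle-sized at (322,235). The block is at (438,312), with the tall cap at (445,298) and the short cap at (464,281).

```bash
python3 - <<'E'
from h import *
f=lambda rs:[(np.round(r["position"],3).tolist(),round(r["confidence"],2)) for r in rs]
for n in("scene","top"):
    c=capture(n); cv2.imwrite(f"pics/{n}1.png",c["pixels"][:,:,::-1])
    for t in("bottle_mid","well","short_mid","tray_in"):
        print(n,t,f(place_of(t,n)))
    px=c["pixels"].astype(int); hsv=cv2.cvtColor(c["pixels"],cv2.COLOR_RGB2HSV)
    m=cv2.inRange(hsv,(105,150,60),(130,255,255))
    k,l,s,ce=cv2.connectedComponentsWithStats(m)
    for i in range(1,k):
        if s[i,4]>25:
            p=cloud(c,l==i); zt=np.percentile(p[:,2],95); q=p[p[:,2]>zt-.004]
            mid=(q.max(0)+q.min(0))/2
            print(n,"blue",ce[i].round(),s[i,4],"ztop",zt.round(3),"mid",mid.round(4),"ext",np.ptp(q,axis=0).round(3))
    # block top
    v,u=np.mgrid[0:400,0:640]; p,z=P(c,np.c_[u.ravel(),v.ravel()])
    s_=(z>0)&(np.hypot(p[:,0]-.555,p[:,1]-.18)<.2)&(abs(p[:,2]-.048)<.005)
    print(n,"blocktop",s_.sum(),cv2.minAreaRect(p[s_][:,:2].astype(np.float32)))
st=sensors.get_state(); print({k:np.round(v,3).tolist() for k,v in st.items()})
E
```

```text
scene bottle_mid [([0.552, 0.181, 0.053], 0.94)]
scene well [([0.554, 0.176, 0.051], 0.82)]
scene short_mid [([0.475, 0.191, 0.039], 0.67)]
scene tray_in [([0.528, -0.148, 0.001], 0.84), ([0.382, -0.38, 0.002], 0.71), ([0.599, -0.573, 0.005], 0.71)]
scene blue [464. 279.] 74 ztop 0.073 mid [0.4785 0.1939 0.0714] ext [0.02  0.019 0.005]
scene blue [446. 295.] 154 ztop 0.106 mid [0.5544 0.1793 0.1048] ext [0.028 0.028 0.005]
scene blocktop 4049 ((0.5534538626670837, 0.17932730913162231), (0.11165092140436172, 0.23322761058807373), 79.00191497802734)
top bottle_mid [([0.557, 0.173, 0.059], 0.66)]
top well [([0.558, 0.18, 0.049], 0.9)]
top short_mid [([0.474, 0.197, 0.036], 0.52)]
top tray_in [([0.601, -0.57, 0.006], 0.9), ([0.532, -0.149, 0.007], 0.85), ([0.379, -0.378, 0.001], 0.61)]
top blue [619. 171.] 74 ztop 0.072 mid [ 0.587  -0.8926  0.0716] ext [0.111 0.018 0.006]
top blue [177. 171.] 122 ztop 0.107 mid [0.5507 0.1781 0.1077] ext [0.027 0.026 0.009]
top blue [174. 204.] 65 ztop 0.073 mid [0.4742 0.1919 0.0717] ext [0.017 0.018 0.005]
top blocktop 3120 ((0.55213463306427, 0.17894825339317322), (0.11365541070699692, 0.23202255368232727), 79.6947021484375)
{'clock': 0.65, 'qpos': [76.61, 18.389, -4.017, 83.108, 1.293, 78.542, -3.26], 'joint_vel': [0.038, 0.028, -0.047, 0.069, 0.009, -0.07, -0.054], 'joint_efforts': [-0.0, -49.088, -0.403, -31.266, -0.063, 0.034, 0.0], 'tool_pos': [0.159, -0.63, 0.223], 'ee_rot': [[0.969, 0.245, 0.0], [0.245, -0.969, -0.0], [-0.0, 0.0, -1.0]], 'wrist_force': [0.95, -0.479, -0.385], 'torque': [-0.031, 0.071, 0.018], 'grasp_force': 0.0, 'width': 0.998}
```

View pics/top1.png

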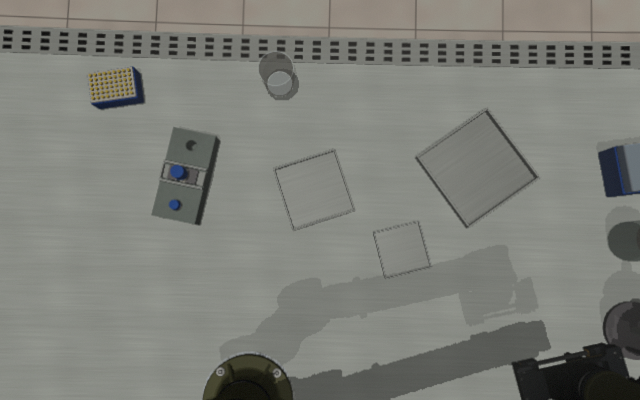

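The top view shows the middle-sized tray at (314,190), i.e. about (0.53,-0.148). The block is at (187,175), yaw about -10.6°, with the tall cap at (178,172) and the short cap at (175,204). I'll move towards it.

Call:
step_arm:
  targets:
    - [0,44,-28,0,0,0,0]
    - [0,44,-28,0,0,0,0]
    - [0,44,-28,0,0,0,0]
    - [0,44,-28,0,0,0,0]
    - [0,44,-28,0,0,0,0]
  grip_force: 30

```text
clock: 1.27
tool_pos: [0.3394, -0.4392, 0.2229]
ee_rot: [[0.969, 0.245, 0.0], [0.245, -0.969, -0.001], [0.0, 0.001, -1.0]]
wrist_force: [0.4, -0.4, -0.5]
width: 1.0
grasp_force: 0.0
```

Call:
step_arm:
  targets:
    - [0,44,-28,0,0,0,0]
    - [0,44,-28,0,0,0,0]
    - [0,44,-28,0,0,0,0]
    - [0,44,-28,0,0,0,0]
    - [0,44,-28,0,0,0,0]

```text
clock: 1.9
tool_pos: [0.5183, -0.2496, 0.2229]
ee_rot: [[0.97, 0.245, 0.001], [0.245, -0.97, -0.001], [0.0, 0.001, -1.0]]
wrist_force: [-0.1, 0.4, -0.4]
width: 1.001
grasp_force: 0.0
```

Call:
step_arm:
  targets:
    - [0,0,0,0,0,0,0.145]
    - [0,0,0,0,0,0,0.144]
    - [0,0,0,0,0,0,0.144]
    - [0,0,0,0,0,0,0]
    - [0,0,0,0,0,0,0]

```text
clock: 2.52
tool_pos: [0.5173, -0.2508, 0.2226]
ee_rot: [[0.983, -0.182, 0.0], [-0.182, -0.983, -0.0], [0.0, 0.0, -1.0]]
wrist_force: [-0.4, -1.1, -0.0]
width: 1.002
grasp_force: 0.0
```

Call:
step_arm:
  targets:
    - [0,-4.4,-43,0,0,0,0]
    - [0,-4.3,-43,0,0,0,0]
    - [0,-4.3,-43,0,0,0,0]
    - [0,-4.3,-43,0,0,0,0]
    - [0,-4.4,-43,0,0,0,0]

```text
clock: 3.15
tool_pos: [0.5355, -0.0342, 0.2227]
ee_rot: [[0.983, -0.183, 0.0], [-0.183, -0.983, -0.0], [0.001, 0.0, -1.0]]
wrist_force: [-0.4, -0.1, 0.1]
width: 1.002
grasp_force: 0.0
```

Call:
step_arm:
  targets:
    - [0,-4.3,-43,0,0,0,0]
    - [0,-4.4,-43,0,0,0,0]
    - [0,-4.3,-43,0,0,0,0]
    - [0,-4.3,-43,0,0,0,0]
    - [0,-4.4,-42,0,0,0,0]

```text
clock: 3.78
tool_pos: [0.5537, 0.1801, 0.2227]
ee_rot: [[0.983, -0.183, 0.001], [-0.183, -0.983, -0.0], [0.001, -0.0, -1.0]]
wrist_force: [1.0, -0.7, 0.1]
width: 0.998
grasp_force: 0.0
```

Call:
step_arm:
  targets:
    - [0,0,0,30,0,0,0]
    - [0,0,0,30,0,0,0]
    - [0,0,0,20,0,0,0]
    - [0,0,0,0,0,0,0]

```text
clock: 4.28
tool_pos: [0.5527, 0.1782, 0.1411]
ee_rot: [[0.983, -0.184, -0.003], [-0.184, -0.983, -0.001], [-0.003, 0.001, -1.0]]
wrist_force: [0.1, -0.4, -0.4]
width: 0.999
grasp_force: 0.0
```

```bash
python3 - <<'E'
from h import *
print(sensors.get_state()["tool_pos"])
for n in("scene","top"):
    c=capture(n); hsv=cv2.cvtColor(c["pixels"],cv2.COLOR_RGB2HSV)
    m=cv2.inRange(hsv,(105,150,40),(130,255,255)); k,l,s,ce=cv2.connectedComponentsWithStats(m)
    for i in range(1,k):
        if s[i,4]>25:
            p=cloud(c,l==i); zt=np.percentile(p[:,2],95); print(n,ce[i],s[i,4],zt,((p.max(0)+p.min(0))/2).round(4))
    x,y=(360,220) if n=="scene" else (97,105)
    cv2.imwrite(f"pics/{n}2.png",cv2.resize(c["pixels"][y:y+130,x:x+160,::-1],None,fx=4,fy=4))
E
```

```text
[0.55271691 0.17823864 0.14110507]
scene [ 96.98076923 115.00641026] 156 0.07058597007572136 [ 0.602  -0.947   0.0669]
scene [463.48275862 280.15517241] 58 0.2284383588208657 [0.524  0.1928 0.1433]
scene [445.40410959 295.30821918] 146 0.10567054195234718 [0.5545 0.1792 0.1031]
top [619.11764706 170.95588235] 68 0.0725990554417764 [ 0.5869 -0.8952  0.0683]
top [174.25806452 168.4516129 ] 31 0.17267518249190045 [0.5452 0.1624 0.1774]
top [174.32394366 204.26760563] 71 0.07322174156358907 [0.4765 0.1919 0.0627]
```

View pics/scene2.png

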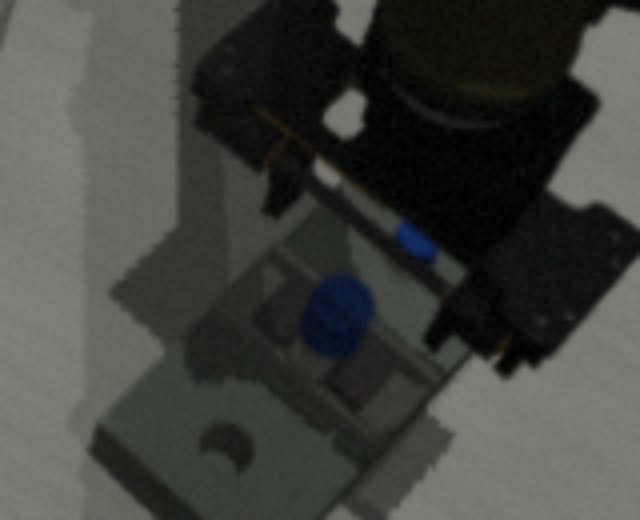

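The crop shows the open fingers at (285,185) and (450,320), either side of the cap at (338,315) along the pads' line. I'll lower the hand and close gently.

Call:
step_arm:
  targets:
    - [0,0,0,30,0,0,0]
    - [0,0,0,28,0,0,0]
    - [0,0,0,10,0,0,0]
    - [100,0,0,0,0,0,0]
    - [140,0,0,0,0,0,0]
  grip_force: 10

```text
clock: 5.0
tool_pos: [0.5547, 0.1793, 0.0761]
ee_rot: [[0.983, -0.184, 0.002], [-0.184, -0.983, 0.001], [0.002, -0.001, -1.0]]
wrist_force: [-0.6, -0.1, -0.0]
width: 0.851
grasp_force: 0.0
```

Call:
step_arm:
  targets:
    - [255,0,0,0,0,0,0]
    - [255,0,0,0,0,0,0]
    - [255,0,0,0,0,0,0]
    - [255,0,0,0,0,0,0]

```text
clock: 5.5
tool_pos: [0.5536, 0.1788, 0.0745]
ee_rot: [[0.983, -0.184, 0.0], [-0.184, -0.983, -0.0], [0.0, 0.0, -1.0]]
wrist_force: [-0.5, -0.3, 0.6]
width: 0.405
grasp_force: 0.0
```

Call:
step_arm:
  targets:
    - [255,0,0,0,0,0,0]
    - [255,0,0,0,0,0,0]
    - [255,0,0,0,0,0,0]

```text
clock: 5.88
tool_pos: [0.5536, 0.1789, 0.0745]
ee_rot: [[0.983, -0.184, -0.0], [-0.184, -0.983, -0.0], [-0.0, 0.0, -1.0]]
wrist_force: [-0.5, 0.7, 0.3]
width: 0.362
grasp_force: 10.0
```

Call:
step_arm:
  targets:
    - [255,0,0,0,0,0,0]
    - [255,0,0,0,0,0,0]
  grip_force: 35

```text
clock: 6.12
tool_pos: [0.5536, 0.1789, 0.0745]
ee_rot: [[0.983, -0.184, -0.0], [-0.184, -0.983, -0.0], [-0.0, 0.0, -1.0]]
wrist_force: [-0.2, 0.1, -1.0]
width: 0.357
grasp_force: 35.0
```

Call:
step_arm:
  targets:
    - [255,0,-2.6,0.05,-0.0377,0,0]
    - [255,0,-2.6,0.05,-0.0377,0,0]
    - [255,0,-2.6,0.05,-0.0377,0,0]

```text
clock: 6.5
tool_pos: [0.5552, 0.1845, 0.0754]
ee_rot: [[0.983, -0.184, -0.021], [-0.186, -0.976, -0.116], [0.0, 0.118, -0.993]]
wrist_force: [-3.8, -4.5, 10.2]
width: 0.358
grasp_force: 35.0
```

Call:
step_arm:
  targets:
    - [255,0,-2.6,0.05,-0.0377,0,0]
    - [255,0,-2.6,0.05,-0.0377,0,0]
    - [255,0,0,0,0,0,0]

```text
clock: 6.88
tool_pos: [0.5564, 0.1901, 0.0754]
ee_rot: [[0.983, -0.181, -0.034], [-0.184, -0.965, -0.189], [0.001, 0.192, -0.981]]
wrist_force: [-3.1, -4.7, 12.1]
width: 0.359
grasp_force: 35.0
```

Call:
step_arm:
  targets:
    - [255,0,-1,0,0,0,0]
    - [255,0,-1,0,0,0,0]
    - [255,0,0,0,0,0,0]

```text
clock: 7.25
tool_pos: [0.5566, 0.1903, 0.0754]
ee_rot: [[0.983, -0.183, -0.035], [-0.186, -0.964, -0.19], [0.001, 0.194, -0.981]]
wrist_force: [-5.0, -6.2, 13.9]
width: 0.355
grasp_force: 35.0
```

```bash
python3 - <<'E'
from h import *
c=capture("scene")
cv2.imwrite(f"pics/s3.png",cv2.resize(c["pixels"][250:350,380:500,::-1],None,fx=6,fy=6,interpolation=cv2.INTER_CUBIC))
st=sensors.get_state();print(st["tool_pos"],st["wrist_force"],st["torque"])
E
```

```text
[0.55657835 0.19028175 0.07540673] [-4.15956663 -5.79815965 14.53866876] [-1.8287028   1.25355798 -0.1199411 ]
```

View pics/s3.png

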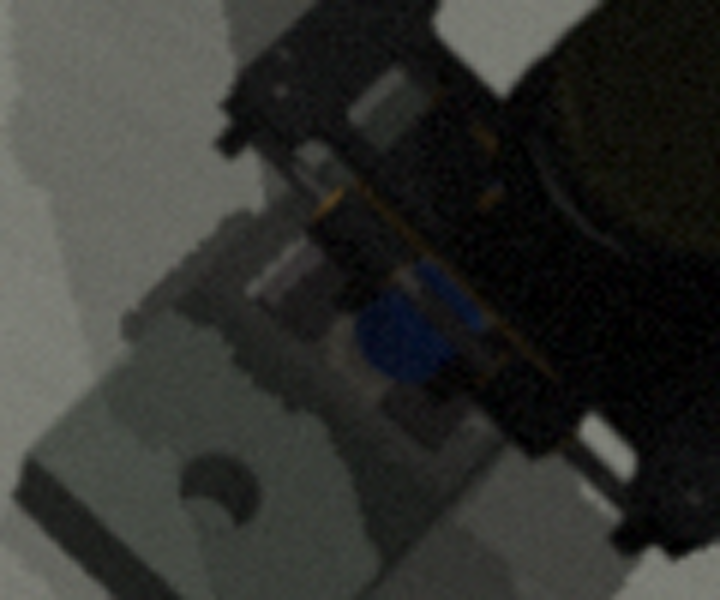

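The bottle is leaning to +y in the crop: cap at (405,330), neck at (355,360), and a gap beside the -y pad at (300,295). The measured 11° tilt means side A is pushed back, so I'll rock the other way.

Call:
step_arm:
  targets:
    - [255,0,2.8,0.05,0.038,0,0]
    - [255,0,2.8,0.05,0.038,0,0]
    - [255,0,2.8,0.05,0.038,0,0]
    - [255,0,2.8,0.05,0.038,0,0]
    - [255,0,2.8,0.05,0.038,0,0]

```text
clock: 7.92
tool_pos: [0.554, 0.1787, 0.0745]
ee_rot: [[0.983, -0.185, 0.001], [-0.185, -0.983, 0.001], [0.0, -0.001, -1.0]]
wrist_force: [-0.5, -0.6, 4.1]
width: 0.358
grasp_force: 35.0
```

Call:
step_arm:
  targets:
    - [255,0,2.8,0.05,0.038,0,0]
    - [255,0,2.8,0.05,0.038,0,0]
    - [255,0,2.8,0.05,0.038,0,0]
    - [255,0,2.8,0.05,0.038,0,0]
    - [255,0,2.8,0.05,0.038,0,0]

```text
clock: 8.55
tool_pos: [0.5527, 0.1706, 0.0757]
ee_rot: [[0.983, -0.178, 0.039], [-0.182, -0.964, 0.194], [0.003, -0.198, -0.98]]
wrist_force: [-1.3, 6.4, 8.7]
width: 0.362
grasp_force: 35.0
```

Call:
step_arm:
  targets:
    - [255,0,0,0,0,0,0]
    - [255,0,0,0,0,0,0]

```text
clock: 8.8
tool_pos: [0.5529, 0.1702, 0.0755]
ee_rot: [[0.983, -0.179, 0.039], [-0.183, -0.964, 0.192], [0.004, -0.196, -0.981]]
wrist_force: [0.2, 5.0, 6.2]
width: 0.36
grasp_force: 35.1
```

Call:
step_arm:
  targets:
    - [255,0,1.5,0,0,0,0]
    - [255,0,1.5,0,0,0,0]
    - [255,0,1,0,0,0,0]
    - [255,0,0,0,0,0,0]

```text
clock: 9.3
tool_pos: [0.5528, 0.1696, 0.0755]
ee_rot: [[0.983, -0.177, 0.041], [-0.182, -0.964, 0.196], [0.005, -0.201, -0.98]]
wrist_force: [2.4, 11.9, 5.4]
width: 0.361
grasp_force: 35.1
```

Call:
step_arm:
  targets:
    - [255,0,-3.4,0.05,-0.038,0,0]
    - [255,0,-3.4,0.05,-0.038,0,0]
    - [255,0,-3.4,0.05,-0.038,0,0]
    - [255,0,-3.4,0.05,-0.038,0,0]
    - [255,0,-3.4,0.05,-0.038,0,0]

```text
clock: 9.93
tool_pos: [0.5544, 0.1799, 0.0746]
ee_rot: [[0.983, -0.184, 0.002], [-0.184, -0.983, 0.001], [0.002, -0.002, -1.0]]
wrist_force: [-0.2, 0.5, -0.3]
width: 0.361
grasp_force: 35.0
```

Call:
step_arm:
  targets:
    - [255,0,0,0,0,0,0]
    - [255,0,0,-5,0,0,0]
    - [255,0,0,-5,0,0,0]
    - [255,0,0,0,0,0,0]

```text
clock: 10.42
tool_pos: [0.5522, 0.1773, 0.0814]
ee_rot: [[0.983, -0.185, -0.003], [-0.185, -0.983, 0.001], [-0.003, -0.0, -1.0]]
wrist_force: [2.6, 0.3, -18.3]
width: 0.362
grasp_force: 35.1
```

```bash
python3 - <<'E'
from h import *
c=capture("scene")
cv2.imwrite(f"pics/s4.png",cv2.resize(cv2.convertScaleAbs(c["pixels"][280:335,410:480,::-1],alpha=2),None,fx=10,fy=10,interpolation=cv2.INTER_CUBIC))
st=sensors.get_state();print(st["tool_pos"],st["wrist_force"],st["torque"])
E
```

```text
[0.55217106 0.17734762 0.08138108] [  2.40872295   1.30656511 -19.27121759] [ 0.38659051 -0.78035629  0.05955572]
```

View pics/s4.png

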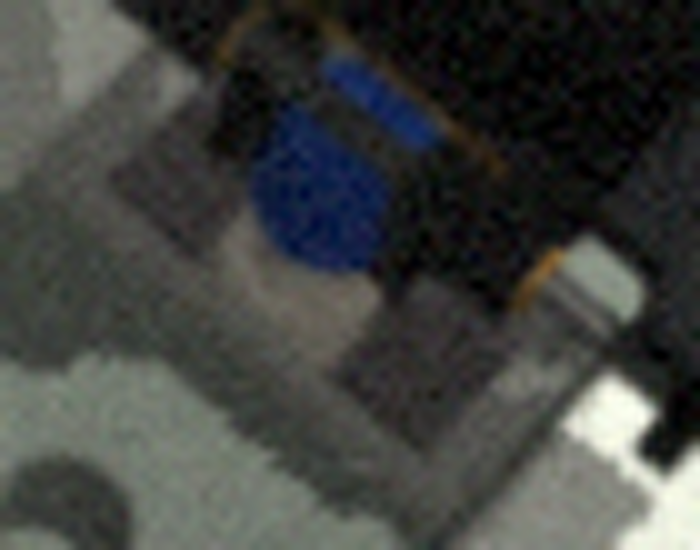

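The crop shows the cap at (320,190) and the pads at (165,175) and (425,365), well apart, with the shoulder visible between them. The lift dragged the bottle about 2 mm towards the -y pad, so it is probably catching there. I'll ease down, recentre and lift slowly.

Call:
step_arm:
  targets:
    - [255,0,0,5,0,0,0]
    - [255,0,0,3,0,0,0]
    - [255,0,0,0,0,0,0]

```text
clock: 10.85
tool_pos: [0.5542, 0.1793, 0.0769]
ee_rot: [[0.983, -0.184, 0.002], [-0.184, -0.983, 0.002], [0.001, -0.002, -1.0]]
wrist_force: [0.3, -0.4, -0.9]
width: 0.356
grasp_force: 35.0
```

Call:
step_arm:
  targets:
    - [255,0,0,-1,0,0,0]
    - [255,0,0,-1,0,0,0]
    - [255,0,0,-1,0,0,0]
    - [255,0,0,0,0,0,0]

```text
clock: 11.35
tool_pos: [0.5537, 0.1789, 0.079]
ee_rot: [[0.983, -0.184, 0.0], [-0.184, -0.983, 0.001], [0.0, -0.001, -1.0]]
wrist_force: [-0.4, 0.4, -1.9]
width: 0.356
grasp_force: 35.0
```

Call:
step_arm:
  targets:
    - [255,0,-1.2,-0.5,0,0,0]
    - [255,0,0,-1,0,0,0]
    - [255,0,0,-1,0,0,0]
    - [255,0,0,-1,0,0,0]
    - [255,0,0,0,0,0,0]

```text
clock: 11.98
tool_pos: [0.5539, 0.1799, 0.0824]
ee_rot: [[0.983, -0.184, 0.0], [-0.184, -0.983, 0.001], [0.0, -0.001, -1.0]]
wrist_force: [-0.2, -0.7, -0.9]
width: 0.359
grasp_force: 35.0
```

Call:
step_arm:
  targets:
    - [255,0,0,-2,0,0,0]
    - [255,0,0,-2,0,0,0]
    - [255,0,0,-3,0,0,0]
    - [255,0,0,-3,0,0,0]
    - [255,0,0,0,0,0,0]

```text
clock: 12.6
tool_pos: [0.554, 0.1798, 0.0927]
ee_rot: [[0.983, -0.184, 0.001], [-0.184, -0.983, 0.001], [0.0, -0.001, -1.0]]
wrist_force: [-0.5, -1.1, -1.3]
width: 0.357
grasp_force: 35.0
```

It has come free. Lifting out.

Call:
step_arm:
  targets:
    - [255,0,0,-5,0,0,0]
    - [255,0,0,-8,0,0,0]
    - [255,0,0,-8,0,0,0]
    - [255,0,0,-8,0,0,0]
    - [255,0,0,-8,0,0,0]

```text
clock: 13.22
tool_pos: [0.5541, 0.1807, 0.1304]
ee_rot: [[0.983, -0.184, 0.001], [-0.184, -0.983, 0.002], [0.001, -0.003, -1.0]]
wrist_force: [-0.0, 0.0, -0.8]
width: 0.361
grasp_force: 35.0
```

Call:
step_arm:
  targets:
    - [255,0,0,-12,0,0,0]
    - [255,0,0,-15,0,0,0]
    - [255,0,0,-15,0,0,0]
    - [255,0,0,0,0,0,0]
    - [255,0,0,0,0,0,0]

```text
clock: 13.85
tool_pos: [0.5536, 0.1798, 0.1711]
ee_rot: [[0.983, -0.184, -0.0], [-0.184, -0.983, 0.001], [-0.0, -0.001, -1.0]]
wrist_force: [-0.6, 0.3, -1.3]
width: 0.358
grasp_force: 35.0
```

```bash
python3 - <<'E'
from h import *
f=lambda rs:[(np.round(r["position"],3).tolist(),round(r["confidence"],2)) for r in rs]
c=capture("scene")
cv2.imwrite("pics/s5.png",c["pixels"][:,:,::-1])
for t in("bottle_mid","short_mid","tray_in"): print(t,f(place_of(t,"scene")))
st=sensors.get_state();print(st["tool_pos"],st["wrist_force"],st["width"])
E
```

```text
bottle_mid [([0.555, 0.186, 0.15], 0.68)]
short_mid []
tray_in [([0.529, -0.151, 0.002], 0.64), ([0.382, -0.379, 0.002], 0.58), ([0.598, -0.573, 0.008], 0.57)]
[0.55344509 0.17974677 0.17069879] [-1.16357616  0.59375395 -1.24360448] 0.35829608865104856
```

View pics/s5.png

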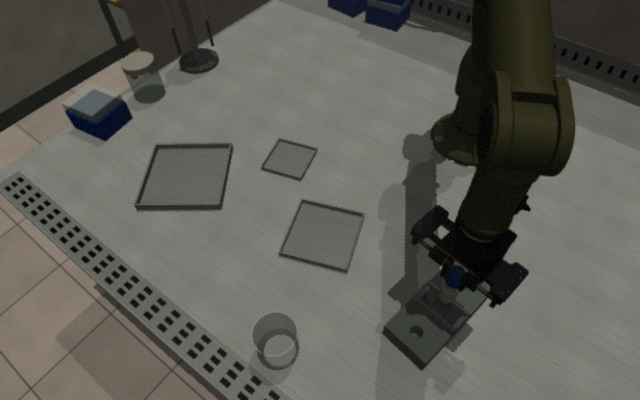

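The bottle hangs in the gripper at (453,278), clear of the block, and the tray at (322,235) is empty. I'll carry it over.

Call:
step_arm:
  targets:
    - [255,2.3,20,0,0,0,0]
    - [255,4.6,40,0,0,0,0]
    - [255,4.6,40,0,0,0,0]
    - [255,4.6,40,0,0,0,0]
    - [255,4.6,40,0,0,0,0]

```text
clock: 14.68
tool_pos: [0.5406, -0.0021, 0.1708]
ee_rot: [[0.983, -0.184, -0.0], [-0.184, -0.983, 0.001], [-0.0, -0.001, -1.0]]
wrist_force: [-0.2, 0.3, -1.3]
width: 0.357
grasp_force: 35.0
```

Call:
step_arm:
  targets:
    - [255,4.6,40,0,0,0,0]
    - [255,4.6,40,0,0,0,0]
    - [255,4.6,40,0,0,0,0]
    - [255,2.8,27,0,0,0,0]
    - [255,0,0,0,0,0,0]

```text
clock: 15.3
tool_pos: [0.5294, -0.1514, 0.1703]
ee_rot: [[0.982, -0.189, -0.001], [-0.189, -0.982, 0.001], [-0.001, -0.001, -1.0]]
wrist_force: [0.2, 0.4, -1.2]
width: 0.36
grasp_force: 35.0
```

Call:
step_arm:
  targets:
    - [255,0,0,25,0,0,0]
    - [255,0,0,25,0,0,0]
    - [255,0,0,20,0,0,0]
    - [255,0,0,15,0,0,0]
    - [255,0,0,0,0,0,0]

```text
clock: 15.92
tool_pos: [0.5295, -0.1472, 0.0847]
ee_rot: [[0.983, -0.183, -0.002], [-0.183, -0.983, 0.003], [-0.002, -0.002, -1.0]]
wrist_force: [-0.0, 0.2, -1.6]
width: 0.36
grasp_force: 35.0
```

Call:
step_arm:
  targets:
    - [255,0,0,4,0,0,0]
    - [255,0,0,3,0,0,0]
    - [255,0,0,2,0,0,0]
    - [255,0,0,0,0,0,0]

```text
clock: 16.42
tool_pos: [0.5302, -0.1483, 0.0769]
ee_rot: [[0.983, -0.184, 0.0], [-0.184, -0.983, 0.001], [-0.0, -0.001, -1.0]]
wrist_force: [0.5, -0.4, -0.7]
width: 0.361
grasp_force: 35.0
```

Call:
step_arm:
  targets:
    - [255,0,0,1,0,0,0]
    - [255,0,0,1,0,0,0]
    - [255,0,0,0,0,0,0]

```text
clock: 16.8
tool_pos: [0.5302, -0.1482, 0.0748]
ee_rot: [[0.983, -0.184, 0.0], [-0.184, -0.983, 0.001], [-0.0, -0.001, -1.0]]
wrist_force: [-1.1, 0.4, -0.9]
width: 0.358
grasp_force: 35.0
```

Call:
step_arm:
  targets:
    - [255,0,0,1,0,0,0]
    - [255,0,0,1,0,0,0]
    - [255,0,0,0,0,0,0]

```text
clock: 17.18
tool_pos: [0.5303, -0.1483, 0.0728]
ee_rot: [[0.983, -0.184, 0.0], [-0.184, -0.983, 0.001], [-0.0, -0.001, -1.0]]
wrist_force: [0.1, 0.9, -1.8]
width: 0.357
grasp_force: 35.0
```

Call:
step_arm:
  targets:
    - [255,0,0,1,0,0,0]
    - [255,0,0,0.5,0,0,0]
    - [255,0,0,0,0,0,0]

```text
clock: 17.55
tool_pos: [0.5309, -0.1483, 0.0726]
ee_rot: [[0.983, -0.184, 0.001], [-0.184, -0.983, 0.001], [0.001, -0.001, -1.0]]
wrist_force: [-1.3, 1.1, 4.9]
width: 0.36
grasp_force: 35.0
```

Contact at 0.0726 as expected. Releasing slowly, then backing off upwards.

Call:
step_arm:
  targets:
    - [255,0,0,0,0,0,0]
    - [150,0,0,0,0,0,0]
    - [120,0,0,0,0,0,0]
    - [80,0,0,0,0,0,0]
    - [40,0,0,0,0,0,0]
  grip_force: 5

```text
clock: 18.18
tool_pos: [0.5301, -0.1482, 0.0711]
ee_rot: [[0.983, -0.184, -0.0], [-0.184, -0.983, 0.002], [-0.0, -0.001, -1.0]]
wrist_force: [1.3, 0.1, -0.6]
width: 0.668
grasp_force: 0.0
```

Call:
step_arm:
  targets:
    - [0,0,0,0,0,0,0]
    - [0,0,0,0,0,0,0]
    - [0,0,0,0,0,0,0]
    - [0,0,0,0,0,0,0]

```text
clock: 18.68
tool_pos: [0.5303, -0.1482, 0.0714]
ee_rot: [[0.983, -0.184, 0.0], [-0.184, -0.983, 0.001], [0.0, -0.001, -1.0]]
wrist_force: [0.3, -0.1, 0.4]
width: 0.986
grasp_force: 0.0
```

Call:
step_arm:
  targets:
    - [0,0,0,-15,0,0,0]
    - [0,0,0,-25,0,0,0]
    - [0,0,0,-40,0,0,0]
    - [0,0,0,-40,0,0,0]
    - [0,0,0,0,0,0,0]

```text
clock: 19.3
tool_pos: [0.5329, -0.1488, 0.1963]
ee_rot: [[0.983, -0.184, 0.008], [-0.184, -0.983, -0.002], [0.008, 0.0, -1.0]]
wrist_force: [0.2, -0.3, 0.4]
width: 0.997
grasp_force: 0.0
```

```bash
python3 - <<'E'
from h import *
f=lambda rs:[(np.round(r["position"],3).tolist(),round(r["confidence"],2)) for r in rs]
c=capture("scene")
cv2.imwrite("pics/s6.png",c["pixels"][:,:,::-1])
for t in("bottle_mid","short_mid","tray_in"): print(t,f(place_of(t,"scene")))
st=sensors.get_state();print(st["tool_pos"],st["wrist_force"],st["width"])
E
```

```text
bottle_mid [([0.532, -0.145, 0.054], 0.61)]
short_mid [([0.477, 0.191, 0.038], 0.72)]
tray_in [([0.38, -0.378, 0.003], 0.95), ([0.598, -0.573, 0.007], 0.56)]
[ 0.52955282 -0.14827943  0.19060116] [-0.26049464 -0.62523494  0.05803996] 1.0023504487474824
```

View pics/s6.png

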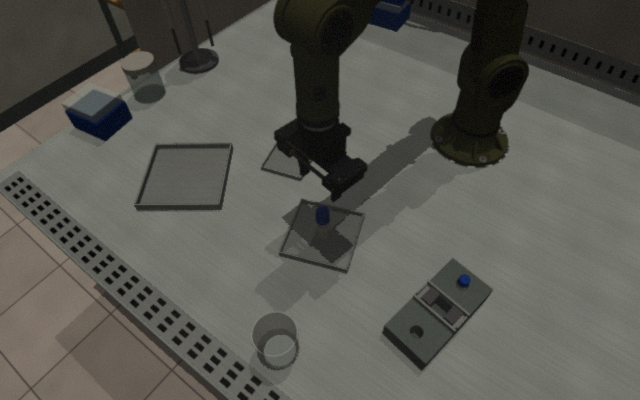

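The tall bottle stands upright in the middle tray at (322,220), the short one is still in the block at (464,281), and the arm is clear.

```bash
python3 -c "from station import *; print(close_job())"
```

```text
the job is handed in; nothing more can be done
None
```

The tall bottle was rocked free and stands upright, released, in the middle-sized tray; the short bottle is still in its well, and the job was handed in at about 19 s of robot time (the hand-in returned no verdict).

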